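Push the glued block under the curing lamp and switch the lamp on with the push stick

TASK

Cure the glued block: use the narrow batten as a push stick to slide the block under the curing lamp until it sits square against the stop at the back, and then, with the same stick, reach up from below under the lamp's front lip and push the switch fully in so that it stays in. Keep your fingers off the block and off the switch, do not disturb the tape measure, and finally lay the stick flat on the bench, clear of the lamp.

Things in the scene. Friction and masses are not known exactly. Their poses are not given: they have to be found in the camera images.
- lamp: Curing lamp, fixed: grey steel hood on two side plates, open in front, 167 deep x 270 wide at the feet x 310 high mm. Origin on the bench under it; own x points to its back, z up. In its frame: plates' inner faces y = +-102, from x = -35 to 80; upright aluminium stop inside, 45 high, has its front face at x = 50; hood underside z = 255 from x = 0 back. Free space above and in front.
- lip_edge (a point): Middle of the lower front edge of the lamp's overhanging lip, at x = -87, y = 0, z = 238 mm in the lamp's frame. The lip is a roof (z = 304 to 310) that ends here in a 5 mm skirt hanging down across the lamp's whole width; the switch hides behind it.
- switch_mouth (a point): Centre of the mouth of the switch's black shroud under the lip: x = -45, y = 0, z = 235 mm in the lamp's frame. The shroud's channel, 44 wide (lamp's y) x 27 high, walls 3 mm, runs from here inward along the lamp's (cos 30, 0, sin 30 deg); the mouth faces forward and down. The switch's flat round face, 25 mm across, square to the channel, lies 24 mm inside when off.
- switch (a joint): Travel of the grey push switch inside the shroud, in m: 0 off (out), 0.008 fully in, against a hard end. It moves inward along the channel, takes about 3 N, has no spring and stays where it is pushed.
- workpiece: The glued block: three plain boards glued face to face, 80 (own x) x 100 (own y) x 54 mm high, loose, 0.15 to 0.3 kg. Origin in the middle of its underside. It starts on the bench in front of the lamp, partly under the lip, its 100 mm side roughly across the lamp; fully back it touches the stop, its origin then at x = 10 mm in the lamp's frame.
- stick: The push stick: a plain narrow batten, 28 (own x) x 200 (own y, its length) x 18 mm (thickness), square ends, loose, about 0.05 kg, lying flat on the bench to the left or right in front of the lamp, roughly parallel to the bench's front. Origin in the middle of its underside. (The longer, 30 mm high battens along the bench's front, between robot and lamp, are fixed; hold the stick above them.)
- tape: Pocket tape measure, 66 x 84 x 44 mm, loose, standing on the other side from the stick. Bystander, to be left alone. Origin in the middle of its underside.
Things that resemble listed ones, but are neither listed nor needed, are in the scene too. Of the things like the workpiece, leave any that is purple; of the rest the larger one is meant.

How it is judged (in metres and radians):
On the way, in this order (a step that is already met when the one before it is completed fails the run):
1. the block is square against the stop under the lamp (x of workpiece in the frame of lamp above 0.004 m and angle between the x axis of workpiece and the x axis of lamp, either way round below 0.12 rad), for 0.2 s.
2. the switch is pushed in (value of joint switch above 0.006 m), for 0.1 s.
At the end, for the whole second after the job is handed in: The block lies flat under the lamp within 8 mm of the stop, square within 7 degrees; the switch is in by over 6 of 8 mm; the stick lies flat and still on the bench, not touching the lamp, its middle over 100 mm before or behind, or 145 mm beside, the lamp's middle (x of workpiece in the frame of lamp between 0.002 and 0.02 m and height (world z) of workpiece below 0.006 m and angle between the x axis of workpiece and the x axis of lamp, either way round below 0.12 rad and value of joint switch above 0.006 m and height (world z) of stick between -0.01 and 0.02 m and angle between stick's own y axis and vertical between 1.5 and 1.64 rad and (x of stick in the frame of lamp below -0.1 m or x of stick in the frame of lamp above 0.1 m or y of stick in the frame of lamp below -0.145 m or y of stick in the frame of lamp above 0.145 m) and contact force between stick and lamp below 0.1 N and linear speed of each of stick, workpiece below 0.02 m/s).
It fails at once if the fingers touch the block (contact force between the fingers and workpiece above 1 N).
It fails at once if the fingers touch the switch (contact force between the fingers and switch above 0.5 N).
It fails at once if the tape measure is moved by more than 30 mm (distance of tape from where it was at the start of the episode above 0.03 m).
It also fails if it takes over 72 s, if anything falls off the work surface, if the arm or the gripper's body presses on something with over 40 N, if the wrist force passes 120 N, or if a joint passes its speed limit or range.

ROBOT

A 6-joint arm with a two-finger parallel gripper is mounted at the origin on a cart in front of the work surface, level with it; the furniture and walls round the work are solid. World frame = base frame: x ahead of the robot, y to its left, z up, the work surface at z = 0. Lengths are in mm, angles in rad, forces in N, time in s.
With the tool pointing down it reaches from about 350 to 775 mm from the base axis. Payload 7.3 kg.
Tool frame: the origin (TCP) lies midway between the tips of the shut fingers; the grasp point (between the pads) lies 19 mm behind it; z points along the fingers, y is the line along which they close (so a half turn about z gives the same grasp; the last joint's range is limited). The gripper opens to 92 mm and grips with 3 to 60 N. Pads are 19 mm wide; open, the fingers measure 130 mm over their backs; the gripper's body (75 mm by 190 mm) begins 47 mm behind the grasp point.
Start: joints at [-1.362, 0.342, 1.524, -0, 1.275, -0.146], TCP at [182.41, -492.313, 226.741] pointing down, gripper open.
Joint ranges: [-2.53, 2.53], [-0.77, 2.02], [0.04, 2.7], [-1, 4.14], [0.28, 2.66], [-3.11, 3.11]. Speed limits (rad/s): [2.57, 2.57, 3.14, 3.14, 3.14, 3.14].

INTERFACE

Orientations are given as [roll, pitch, yaw] about the fixed x, y, z axes, in that order (R = Rz(yaw) Ry(pitch) Rx(roll)).
In Python, from plant import readout, vision, order, models gives the robot as it stands. The module is installed in compiled form; this text tells all that it offers.
- The arm moves only by the tool step_arm, never from a script. Its argument "series" is text: rows parted by semicolons, each of 7 numbers parted by spaces: the gripper's target within -1 to 1 (shut at 1, half-way at 0, fully open at -1), then the shift along the tool's x, y, z each as a share of 80 mm, from -1 to 1, then the turn, a rotation vector about the tool's x, y, z each as a share of 2 pi rad, from -1 to 1. In form: jaw x y z ax ay az; .... A call has 1 to 20 rows; each row is the pose to reach, as a shift and turn from the pose commanded when the call began, along the tool's axes at that moment, turning the shorter way round; what a row does not reach only later rows make up. A row lasts 1/10 s, in which the tool goes at most 50 mm and 8.59 degrees, less where a joint would pass 70% of its speed; a pose out of reach is approached as far as the arm can. A call with a number of a shift or a turn outside -1 to 1 is refused whole. A call with a gripper value outside its range is refused whole. The fingers move at their own pace and stop on an object; the grip force is fixed at half the most. Time passes only in rows, so rows that repeat a pose let the fingers close. It gives the time, the measured TCP pose, the force, the opening and the grip force at its end, in the units of the state.
- readout.get_obs(): the state, without advancing time (a new reading comes with each control period).
- vision.capture(name): name is "scene" or "top" or "wrist"; returns a dict with "frame" (400x640x3 uint8, red, green, blue), "depth" (400x640 float32, mm along the optical axis (not along the pixel's ray), 0 where there is no reading), "fovy" (degrees; the focal length in pixels is half the picture's height over the tangent of half this angle, whatever the lens; pixels are square), "cx", "cy" (the principal point, pixels), "k1" (the pictures are not rectified: a ray, as slopes to the right and down, at radius r is drawn at 1 + k1 r^2 times it, then the intrinsics apply), "rvec" (rotation vector, rad) and "tvec" (3), from world to camera coordinates, as OpenCV has them; the wrist camera has in their place "mount" (4x4, takes a point from camera to tool coordinates, whose origin is the TCP and whose axes are the flange's). Camera axes: x right, y down, z forward; pixel columns grow to the right and rows downward; lengths in mm; the calibration is good to about 2 mm. A picture is of the moment at which its call begins: read the wrist's pose just before it.
- order.close_job(): hands the job in; it is judged then, once.
Trained networks look in a picture, given as the dict that the camera call returned (one of the last four; its "shot" number tells which), for a name from the list of things; names that differ only in an ending like _2 or _b are one class to them, and where a whole thing is asked for, a point or a joint stands for the part that bears it (a point fixed in the world has none). Each returns a list of dicts, best first, with "p" (0 to 1); they miss things now and then, are a little off and sometimes report something else, mostly with a low value. They report only what shows in the picture. A call takes as long as a camera call. They do not tell look-alikes from the thing itself.
- models.look_for(picture, thing): "position" ([column, row] in pixels, amid what is visible of it).
- models.pinpoint(picture, thing): "position" ([column, row] in pixels: a listed point, or the origin of a listed thing).
The state is a dict: "time": time; "joint_positions": joint angles; "dq": joint speeds; "tau": joint torques, N m; "tool_pos": TCP position; "tcp_rot": TCP orientation; "contact_force": force on the tool from outside, world axes, zero at the start; "moment": the same for the moment, N m; "grip_width": finger opening in mm; "finger_force": force on a finger pad.
Only numpy, scipy, OpenCV 4.12 (cv2) and the standard library are available. Lean on these libraries where they do the work, as an engineer would, in place of code of your own. Each camera call takes 0.05 s, during which the arm holds its last target. There are 200 camera calls.

## Working session

There is one attempt and no reset: what is moved stays moved. The work goes in short steps, Python scripts to look and compute and a tool call to move; the robot and the scene stay as the last step left them, time stands still between calls to the robot, and variables do not carry over. Pictures are saved under pics/ and viewed, at most 10 in all, crops included, and the job is handed in when it is done.

Besides the shell and the picture viewer there is one more tool, called after "Request:" by a JSON object that holds its "name" and its "arguments". step_arm: Moves the arm, as the interface text tells. Shift numbers are shares of 80 mm and turn numbers shares of 2 pi rad, none past 1 either way. Its arguments: {"type":"object","properties":{"series":{"type":"string"}},"required":["series"]}

```bash
mkdir -p pics; cat > h.py <<'E'
import numpy as np, cv2
from plant import readout, vision, order, models
from scipy.spatial.transform import Rotation as Ro
def campose(p,obs=None):
    if 'rvec' in p and p['rvec'] is not None:
        R=cv2.Rodrigues(np.array(p['rvec'],float))[0]; t=np.array(p['tvec'],float).ravel()
        return R.T,-R.T@t
    M=np.array(p['mount']); Rt=Ro.from_euler('xyz',obs['tcp_rot']).as_matrix()
    return Rt@M[:3,:3], Rt@M[:3,3]+np.array(obs['tool_pos'])
def rays(p,uv):
    f=200/np.tan(np.radians(p['fovy'])/2); uv=np.atleast_2d(np.array(uv,float))
    d=(uv-[p['cx'],p['cy']])/f; s=d.copy()
    for _ in range(20): s=d/(1+p['k1']*(s**2).sum(1,keepdims=True))
    return np.c_[s,np.ones(len(s))]
def onplane(p,uv,z,obs=None):
    R,c=campose(p,obs); w=rays(p,uv)@R.T
    return c+w*((z-c[2])/w[:,2])[:,None]
def cloud(p,obs=None):
    R,c=campose(p,obs); v,u=np.mgrid[:400,:640]
    r=rays(p,np.c_[u.ravel(),v.ravel()]); d=p['depth'].ravel()[:,None]
    P=(r*d)@R.T+c; P[d[:,0]==0]=np.nan
    return P.reshape(400,640,3)
def save(p,n): cv2.imwrite('pics/'+n+'.png',cv2.cvtColor(p['frame'],cv2.COLOR_RGB2BGR))
E
python3 - <<'E'
from h import *
o=readout.get_obs(); print(o)
for n in ['scene','top']:
    p=vision.capture(n); save(p,n); C=cloud(p); print(n,campose(p)[1],p['fovy'],p['k1'])
    for t in ['lamp','lip_edge','switch_mouth','workpiece','stick','tape']:
        for f in (models.look_for,models.pinpoint):
            for d in f(p,t)[:4]:
                u,v=np.round(d['position']).astype(int)
                print(t,f.__name__,round(d['p'],2),u,v, C[min(max(v,0),399),min(max(u,0),639)].round(), onplane(p,d['position'],0)[0].round())
E
```

```text
{'time': 0.0, 'joint_positions': array([-1.36196447e+00,  3.42718086e-01,  1.52502629e+00, -2.17175166e-05,
        1.27542339e+00, -1.45996899e-01]), 'dq': array([ 0.00042948, -0.00093487, -0.00130415, -0.00075206,  0.00160398,
        0.00038855]), 'tau': array([ 1.38332409e-03, -4.31236446e+01, -2.44214112e+01,  7.18524749e-02,
        5.59692469e-02, -1.51735298e-04]), 'tool_pos': array([ 182.32862457, -491.87371329,  226.04414926]), 'tcp_rot': array([-3.14003128e+00, -2.08598773e-04,  3.54834928e-01]), 'contact_force': array([-0.03511554,  0.24508875,  0.58285909]), 'moment': array([-0.026621  ,  0.04071081,  0.06023891]), 'finger_force': 0.0, 'grip_width': 91.8652550274439}
scene [-344.81508419  565.60383694  654.77588743] 51.92506629082936 0.026147881215950016
lamp call 0.71 294 184 [768. -72. 167.] [1150. -289.    0.]
lamp call 0.8 302 240 [602.   1.  53.] [685. -48.   0.]
lamp call 0.71 243 301 [465. 257.  21.] [491. 248.   0.]
lip_edge call 0.91 316 177 [604. -53. 245.] [1173. -424.    0.]
switch_mouth call 0.87 295 186 [767. -75. 160.] [1128. -283.    0.]
switch_mouth call
[... 956 characters left out ...]
 [685. -42. 310.] [757. -34.   0.]
workpiece call 0.94 307 199 [613. -34.  56.] [619. -33.   0.]
workpiece call 0.78 245 190 [641. 158.  36.] [648. 165.   0.]
workpiece call 0.73 261 230 [518. 105.  39.] [520. 111.   0.]
workpiece call 0.88 264 229 [522.  96.  35.] [524. 100.   0.]
workpiece call 0.72 308 195 [625. -37.  57.] [634. -34.   0.]
workpiece call 0.63 246 189 [nan nan nan] [650. 162.   0.]
stick call 0.64 413 220 [ 556. -363.   19.] [ 557. -368.    0.]
stick call 0.28 310 157 [nan nan nan] [756. -40.   0.]
stick call 0.66 412 222 [ 549. -359.   19.] [ 550. -364.    0.]
tape call 0.94 211 232 [510. 259.  37.] [512. 270.   0.]
tape call 0.64 216 238 [492. 243.  37.] [492. 252.   0.]
```

View pics/scene.png

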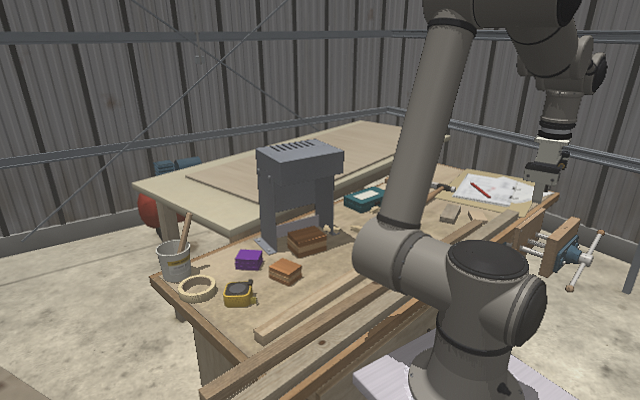

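View pics/top.png

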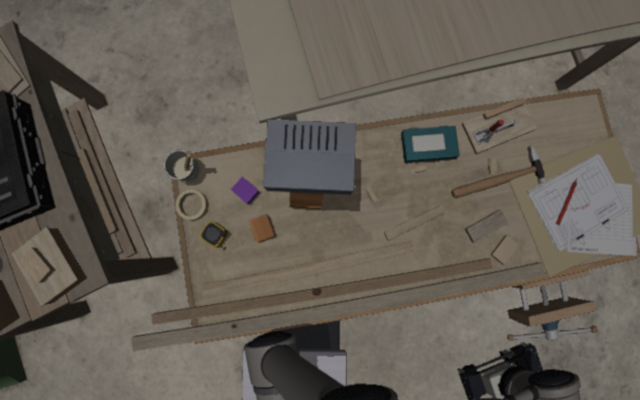

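Scene: lamp centre, brown block under its lip (top 307,199), stick on the right (top ~387,237 to 442,208), tape on the left (214,234), purple and small blocks to be left. Now I fit poses from depth.

```bash
python3 - <<'E'
from h import *
p=vision.capture('top'); C=cloud(p)
def rect(m,name):
    n,l,s,c=cv2.connectedComponentsWithStats(m.astype(np.uint8)); 
    for i in range(1,n):
        if s[i,4]>60:
            P=C[l==i]; r=cv2.minAreaRect(P[:,:2].astype(np.float32)); print(name,s[i],np.round(r[0]),np.round(r[1]),round(r[2],1),np.nanmedian(P[:,2]).round(1)); print(cv2.boxPoints(r).round().tolist())
Z=C[...,2]; u=np.arange(640)[None]; v=np.arange(400)[:,None]
rect((abs(Z-308)<10)&(u<380)&(u>240)&(v<215),'roof')
rect((abs(Z-54)<8)&(u<345)&(u>270)&(v<230)&(v>170),'block')
rect((abs(Z-18)<6)&(u<455)&(u>375)&(v<250)&(v>200),'stick')
rect((abs(Z-40)<9)&(u<240)&(u>190)&(v<250)&(v>215),'tape')
rect((abs(Z-30)<8)&(u>140)&(v>225),'batten')
# stick by colour edges
cv2.imwrite('pics/stick.png',cv2.resize(cv2.cvtColor(p['frame'][180:260,350:480],cv2.COLOR_RGB2BGR),None,fx=5,fy=5))
E
```

```text
roof [ 264  119   92   73 6169] [689. -45.] [214. 169.] 88.2 309.6
[[601.0, -149.0], [770.0, -155.0], [777.0, 59.0], [608.0, 64.0]]
block [289 193  34  16 454] [609. -29.] [98. 44.] 87.5 53.6
[[585.0, -77.0], [629.0, -79.0], [633.0, 20.0], [590.0, 21.0]]
stick [384 205  61  35 572] [ 550. -368.] [ 29. 201.] 26.1 17.8
[[493.0, -284.0], [581.0, -465.0], [608.0, -452.0], [519.0, -271.0]]
tape [200 221  27  26 449] [505. 255.] [71. 66.] 57.6 35.9
[[458.0, 243.0], [514.0, 207.0], [552.0, 267.0], [496.0, 303.0]]
batten [200 226  26  22 328] [502. 257.] [72. 65.] 76.7 35.0
[[462.0, 230.0], [525.0, 215.0], [542.0, 285.0], [478.0, 300.0]]
batten [468 226  30  12 114] [ 522. -582.] [34. 95.] 0.4 23.4
[[504.0, -535.0], [505.0, -630.0], [539.0, -630.0], [538.0, -535.0]]
batten [ 202  241  214   55 2451] [404. -39.] [ 36. 661.] 12.6 29.7
[[314.0, 280.0], [458.0, -366.0], [494.0, -358.0], [350.0, 287.0]]
batten [ 151  258  341   66 3729] [333. -83.] [  35. 1060.] 10.0 29.7
[[223.0, 436.0], [407.0, -608.0], [442.0, -602.0], [258.0, 442.0]]
batten [ 141  262  404   88 5766] [ 287. -152.] [  46. 1272.] 10.8 29.7
[[145.0, 468.0], [384.0, -781.0], [429.0, -773.0], [190.0, 477.0]]
```

View pics/stick.png

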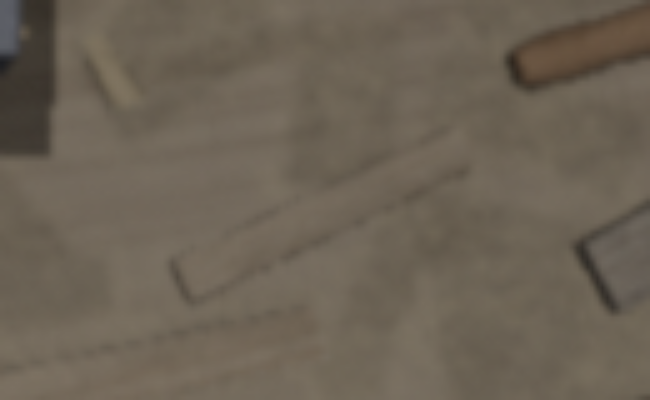

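Request:
{"name": "step_arm", "arguments": {"series": "-1 0.98 0.16 0 0 0 0;-1 0.98 0.16 0 0 0 0;-1 0.98 0.16 0 0 0 0"}}

```text
time: 1.65
tool_pos: [263.3, -476.2, 226.7]
tcp_rot: [3.141, -0.001, 0.358]
contact_force: [0.1, 0.4, -0.7]
grip_width: 91.7
finger_force: 0.0
```

Request:
{"name": "step_arm", "arguments": {"series": "-1 0.98 0.16 0 0 0 0;-1 0.98 0.16 0 0 0 0;-1 0.98 0.16 0 0 0 0"}}

```text
time: 1.95
tool_pos: [340.7, -461.1, 226.5]
tcp_rot: [3.141, -0.001, 0.358]
contact_force: [0.0, -0.6, 0.4]
grip_width: 91.9
finger_force: 0.0
```

Request:
{"name": "step_arm", "arguments": {"series": "-1 0.98 0.16 0 0 0 0;-1 0.98 0.16 0 0 0 0;-1 0.98 0.16 0 0 0 0"}}

```text
time: 2.25
tool_pos: [418.0, -446.1, 226.3]
tcp_rot: [-3.142, -0.0, 0.358]
contact_force: [0.8, -0.5, 0.3]
grip_width: 91.8
finger_force: 0.0
```

Request:
{"name": "step_arm", "arguments": {"series": "-1 0.98 0.16 0 0 0 0;-1 0.98 0.16 0 0 0 0;-1 0.98 0.16 0 0 0 0"}}

```text
time: 2.55
tool_pos: [495.5, -431.0, 226.1]
tcp_rot: [-3.141, -0.0, 0.357]
contact_force: [0.1, 1.0, 0.7]
grip_width: 91.8
finger_force: 0.0
```

Request:
{"name": "step_arm", "arguments": {"series": "-1 0.98 0.16 0 0 0 -0.266;-1 0.98 0.16 0.8 0 0 -0.266;-1 0.98 0.16 0.8 0 0 -0.266;-1 0.98 0.16 0.8 0 0 -0.266;-1 0.98 0.16 0.8 0 0 -0.266;-1 0.98 0.16 0.8 0 0 -0.266;-1 0.98 0.16 0.8 0 0 -0.266;-1 0.98 0.16 0.8 0 0 -0.266;-1 0.98 0.16 0.8 0 0 -0.266;-1 0.98 0.16 0.8 0 0 -0.266;-1 0.98 0.16 0.8 0 0 -0.266;-1 0.98 0.16 0.8 0 0 -0.266;-1 0.98 0.16 0.8 0 0 -0.266;-1 0.98 0.16 0.8 0 0 -0.266"}}

```text
time: 3.95
tool_pos: [571.4, -416.8, 162.8]
tcp_rot: [-3.141, 0.0, 2.022]
contact_force: [-0.3, -0.6, -0.5]
grip_width: 91.8
finger_force: 0.0
```

```bash
python3 - <<'E'
from h import *
o=readout.get_obs(); p=vision.capture('wrist'); save(p,'w1'); C=cloud(p,o); print(o['tool_pos'],o['tcp_rot'],o['joint_positions'],campose(p,o)[1])
m=(abs(C[...,2]-18)<5)
n,l,s,c=cv2.connectedComponentsWithStats(m.astype(np.uint8))
for i in range(1,n):
    if s[i,4]>800:
        P=C[l==i]; r=cv2.minAreaRect(P[:,:2].astype(np.float32)); print(s[i],np.round(r[0],1),np.round(r[1],1),round(r[2],1),np.median(P[:,2]).round(1))
E
```

```text
[ 571.37095113 -416.80045913  162.84304546] [-3.14126412e+00  1.41334027e-05  2.02243835e+00] [-7.38331300e-01  7.34488851e-01  1.02715962e+00 -3.15978317e-04
  1.38005318e+00 -1.18991340e+00] [ 540.59111037 -353.5661223   321.61815677]
[  86    0   31  238 1666] [ 364.7 -453.1] [  3.7 225.2] 10.8 18.0
[ 134    0   42  238 1273] [ 409.4 -431.7] [  2.7 224.5] 9.8 18.1
[ 301   14   33  221 6726] [ 549.  -368.6] [ 28.2 198.8] 25.9 18.7
[ 441   24   67   34 1086] [ 637.7 -238.1] [52.8 27.1] 23.6 19.9
[446 194  32  54 878] [ 719.2 -380.8] [21.3 52. ] 9.9 19.3
[195 297  48  34 901] [ 536.9 -583.9] [49.5 46.7] 18.0 22.3
```

View pics/w1.png

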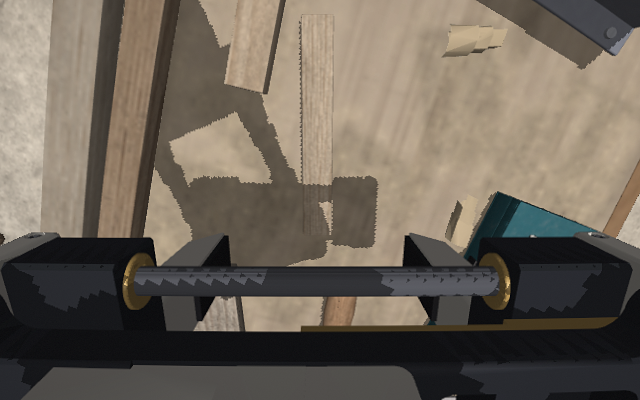

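Request:
{"name": "step_arm", "arguments": {"series": "-1 -0.21 0.01 0.5 0 0 0;-1 -0.21 0.01 1 0 0 0;-1 -0.21 0.01 1 0 0 0;-1 -0.21 0.01 1 0 0 0"}}

```text
time: 4.4
tool_pos: [580.1, -430.7, 82.8]
tcp_rot: [-3.141, -0.001, 2.025]
contact_force: [-0.6, -0.3, 0.9]
grip_width: 92.2
finger_force: 0.0
```

Request:
{"name": "step_arm", "arguments": {"series": "-1 0 0 0.5 0 0 0;-1 0 0 0.98 0 0 0;-1 0 0 0.98 0 0 0;-1 0 0 0.98 0 0 0;1 0 0 0.98 0 0 0;1 0 0 0.98 0 0 0;1 0 0 0.98 0 0 0;1 0 0 0.98 0 0 0;1 0 0 0.98 0 0 0;1 0 0 0.98 0 0 0;1 0 0 0.98 0 0 0;1 0 0 0.98 0 0 0;1 0 0 0.98 0 0 0;1 0 0 0.98 0 0 0"}}

```text
time: 5.8
tool_pos: [580.3, -430.9, 4.2]
tcp_rot: [-3.142, -0.0, 2.026]
contact_force: [0.0, -0.4, -0.1]
grip_width: 27.6
finger_force: 30.0
```

Request:
{"name": "step_arm", "arguments": {"series": "1 0 0 -0.5 0 0 0;1 0 0 -1 0 0 0;1 0.5 0 -1 0 0 0;1 0.93 0.03 -1 0 0 0;1 0.93 0.03 -1 0 0 0"}}

```text
time: 6.3
tool_pos: [547.9, -358.6, 84.2]
tcp_rot: [-3.14, -0.005, 2.028]
contact_force: [-0.2, 0.1, -0.6]
grip_width: 28.0
finger_force: 30.0
```

Request:
{"name": "step_arm", "arguments": {"series": "1 0.5 0.03 0 0 0 0;1 0.93 0.03 0 0 0 0;1 0.93 0.03 0 0 0 0"}}

```text
time: 6.6
tool_pos: [517.4, -291.6, 84.0]
tcp_rot: [-3.14, -0.004, 2.028]
contact_force: [-1.1, -0.4, 0.1]
grip_width: 27.7
finger_force: 30.0
```

Request:
{"name": "step_arm", "arguments": {"series": "1 0.5 0.03 0 0 0 0;1 0.93 0.03 0 0 0 0;1 0.93 0.03 0 0 0 0"}}

```text
time: 6.9
tool_pos: [487.2, -224.6, 84.2]
tcp_rot: [-3.14, -0.003, 2.028]
contact_force: [1.0, -0.2, 0.1]
grip_width: 27.8
finger_force: 30.0
```

Request:
{"name": "step_arm", "arguments": {"series": "1 0.5 0.03 0 0 0 0;1 0.93 0.03 0 0 0 0;1 0.93 0.03 0 0 0 0"}}

```text
time: 7.2
tool_pos: [457.0, -157.4, 84.3]
tcp_rot: [-3.14, -0.002, 2.028]
contact_force: [0.3, -1.0, -0.2]
grip_width: 27.5
finger_force: 30.0
```

Request:
{"name": "step_arm", "arguments": {"series": "1 0.5 0.03 0 0 0 0;1 0.93 0.03 0 0 0 0;1 0.93 0.03 0 0 0 0"}}

```text
time: 7.5
tool_pos: [426.8, -90.1, 84.3]
tcp_rot: [-3.141, -0.001, 2.028]
contact_force: [-0.9, -0.6, -0.4]
grip_width: 27.7
finger_force: 30.0
```

Request:
{"name": "step_arm", "arguments": {"series": "1 0.5 0.03 0 0 0 0.328;1 0.93 0.03 0 0 0 0.328;1 0.93 0.03 0 0 0 0.328;1 0.93 0.03 0 0 0 0.328;1 0.93 0.03 0 0 0 0.328;1 0.93 0.03 0 0 0 0.328;1 0.93 0.03 0 0 0 0.328;1 0.93 0.03 0 0 0 0.328;1 0.93 0.03 0 0 0 0.328;1 0.93 0.03 0 0 0 0.328;1 0.93 0.03 0 0 0 0.328;1 0.93 0.03 0 0 0 0.328;1 0.93 0.03 0 0 0 0.328;1 0.93 0.03 0 0 0 0.328;1 0.93 0.03 0 0 0 0.328;1 0.93 0.03 0 0 0 0.328;1 0.93 0.03 0 0 0 0.328"}}

```text
time: 9.2
tool_pos: [397.7, -24.2, 84.4]
tcp_rot: [3.141, -0.001, -0.033]
contact_force: [0.1, 1.1, -0.3]
grip_width: 27.9
finger_force: 30.0
```

```bash
python3 - <<'E'
from h import *
o=readout.get_obs(); p=vision.capture('wrist'); save(p,'w2'); C=cloud(p,o); print(o['tool_pos'],o['tcp_rot'],o['joint_positions'],o['grip_width'],campose(p,o)[1])
tz=o['tool_pos'][2]+4.8
for z,h,nm in ((tz+9,5,'stick'),(54,6,'block')):
  m=(abs(C[...,2]-z)<h)
  n,l,s,c=cv2.connectedComponentsWithStats(m.astype(np.uint8))
  for i in range(1,n):
    if s[i,4]>800:
        P=C[l==i]; r=cv2.minAreaRect(P[:,:2].astype(np.float32)); print(nm,s[i],np.round(r[0],1),np.round(r[1],1),round(r[2],1),np.median(P[:,2]).round(1)); print(cv2.boxPoints(r).round(1).tolist())
E
```

```text
[397.72283283 -24.23183835  84.3775452 ] [ 3.14124430e+00 -6.65608515e-04 -3.28841045e-02] [-2.53626036e-01  3.13595857e-01  2.04538962e+00 -2.75555968e-04
  7.81881461e-01  1.35024997e+00] 27.885059696257187 [468.1986506  -26.82536797 243.20063955]
stick [  262     0   110   267 17285] [454.3 -26.6] [ 53.1 117.2] 88.1 98.9
[[394.8999938964844, -51.20000076293945], [512.0, -55.099998474121094], [513.7000122070312, -1.899999976158142], [396.6000061035156, 2.0]]
stick [ 289  297   56   20 1089] [373.9 -24. ] [28.1 12.3] 88.3 99.1
[[367.29998779296875, -37.900001525878906], [379.6000061035156, -38.20000076293945], [380.5, -10.100000381469727], [368.20001220703125, -9.699999809265137]]
```

View pics/w2.png

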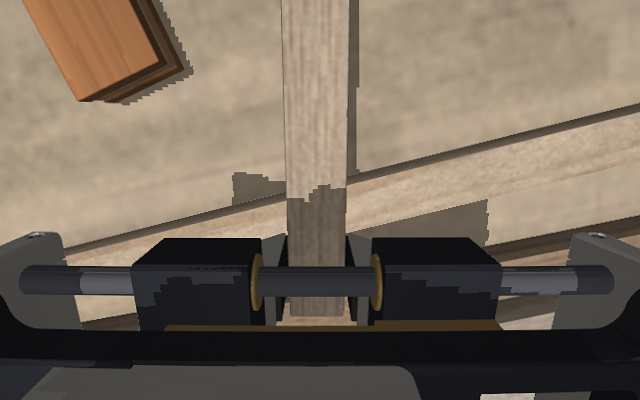

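Request:
{"name": "step_arm", "arguments": {"series": "1 0 0 0.3 0 0 0;1 0 0 0.59 0 0 0;1 0 0 0.59 0 0 0;1 0.1 0 0.59 0 0 0;1 0.2 0 0.59 0 0 0;1 0.25 0 0.59 0 0 0;1 0.3 0 0.59 0 0 0;1 0.35 0 0.59 0 0 0;1 0.4 0 0.59 0 0 0;1 0.45 0 0.59 0 0 0;1 0.5 0 0.59 0 0 0;1 0.55 0 0.59 0 0 0;1 0.6 0 0.59 0 0 0;1 0.65 0 0.59 0 0 0;1 0.7 0 0.59 0 0 0;1 0.75 0 0.59 0 0 0;1 0.8 0 0.59 0 0 0;1 0.85 0 0.59 0 0 0;1 0.9 0 0.59 0 0 0;1 0.95 0 0.59 0 0 0"}}

```text
time: 11.25
tool_pos: [473.2, -26.3, 37.1]
tcp_rot: [3.142, 0.0, -0.035]
contact_force: [-2.0, 0.9, 0.4]
grip_width: 27.6
finger_force: 30.0
```

Request:
{"name": "step_arm", "arguments": {"series": "1 0.05 0 0 0 0 0;1 0.1 0 0 0 0 0;1 0.13 0 0 0 0 0;1 0.16 0 0 0 0 0;1 0.18 0 0 0 0 0;1 0.2 0 0 0 0 0;1 0.2 0 0 0 0 0"}}

```text
time: 11.95
tool_pos: [489.2, -26.9, 37.1]
tcp_rot: [3.141, -0.001, -0.035]
contact_force: [-1.3, 0.4, -0.8]
grip_width: 27.5
finger_force: 30.0
```

```bash
python3 - <<'E'
from h import *
o=readout.get_obs(); p=vision.capture('wrist'); save(p,'w3'); C=cloud(p,o); print(o['tool_pos'],o['tcp_rot'],o['contact_force'],o['finger_force'])
for z,h,nm in ((54,4,'block'),):
  m=(abs(C[...,2]-z)<h)
  n,l,s,c=cv2.connectedComponentsWithStats(m.astype(np.uint8))
  for i in range(1,n):
    if s[i,4]>500:
        P=C[l==i]; r=cv2.minAreaRect(P[:,:2].astype(np.float32)); print(nm,s[i],np.round(r[0],1),np.round(r[1],1),round(r[2],1),np.median(P[:,2]).round(1)); print(cv2.boxPoints(r).round(1).tolist())
p=vision.capture('scene'); cv2.imwrite('pics/s2.png',cv2.resize(cv2.cvtColor(p['frame'][130:300,200:400],cv2.COLOR_RGB2BGR),None,fx=3,fy=3))
for t in ('workpiece',): print([ (d['p'],d['position'],onplane(p,d['position'],0)[0].round()) for d in models.pinpoint(p,t)])
E
```

```text
[489.23667    -26.87756848  37.1227324 ] [ 3.14145607e+00 -5.14416705e-04 -3.47978118e-02] [-1.33377824  0.40062124 -0.78483964] 29.989673495292664
block [  262     0   110   267 17018] [545.8 -28.7] [ 52.4 117. ] 88.8 51.6
[[486.79998779296875, -53.70000076293945], [603.7999877929688, -56.099998474121094], [604.7999877929688, -3.700000047683716], [487.79998779296875, -1.399999976158142]]
block [ 289  297   56   20 1085] [465.3 -26.5] [28.2 12.7] 87.5 51.8
[[458.3999938964844, -40.29999923706055], [471.1000061035156, -40.900001525878906], [472.29998779296875, -12.699999809265137], [459.6000061035156, -12.199999809265137]]
[(0.82, [246.3, 264.1], array([651., 166.,   0.])), (0.74, [293.7, 240.1], array([701., -26.,   0.])), (0.73, [307.2, 180.4], array([1156., -365.,    0.])), (0.56, [282.2, 275.1], array([540., 106.,   0.]))]
```

View pics/w3.png

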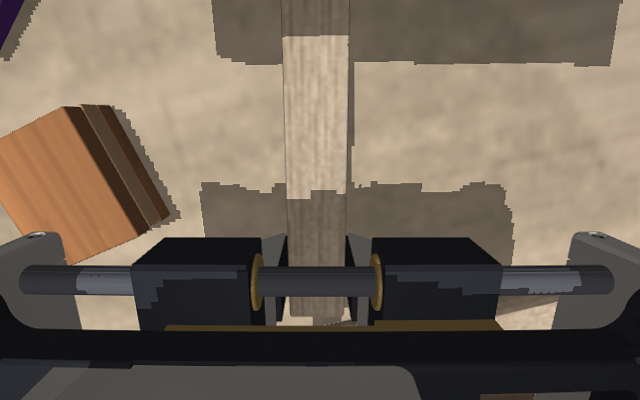

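Request:
{"name": "step_arm", "arguments": {"series": "1 0.02 0 0 0 0 0;1 0.04 0 0 0 0 0;1 0.05 0 0 0 0 0;1 0.05 0 0 0 0 0"}}

```text
time: 12.5
tool_pos: [493.0, -27.0, 37.1]
tcp_rot: [3.142, -0.0, -0.035]
contact_force: [-1.6, -0.7, -0.2]
grip_width: 27.7
finger_force: 30.0
```

Request:
{"name": "step_arm", "arguments": {"series": "1 0.02 0 0 0 0 0;1 0.03 0 0 0 0 0;1 0.03 0 0 0 0 0"}}

```text
time: 12.8
tool_pos: [493.4, -26.8, 36.6]
tcp_rot: [-3.141, 0.004, -0.035]
contact_force: [-6.1, -0.1, 0.1]
grip_width: 27.8
finger_force: 30.0
```

Request:
{"name": "step_arm", "arguments": {"series": "1 0.015 0 0 0 0 0;1 0.02 0 0 0 0 0;1 0.02 0 0 0 0 0;1 0.02 0 0 0 0 0"}}

```text
time: 13.2
tool_pos: [493.5, -26.6, 36.2]
tcp_rot: [-3.141, 0.008, -0.035]
contact_force: [-11.5, -0.6, 1.8]
grip_width: 27.5
finger_force: 30.0
```

```bash
python3 - <<'E'
from h import *
o=readout.get_obs(); print(o['tool_pos'],o['contact_force'])
p=vision.capture('scene'); C=cloud(p)
m=(C[...,2]>10)&(C[...,2]<62)&(C[...,0]>630)&(C[...,0]<760)&(abs(C[...,1]+35)<75)
P=C[m]; print(len(P)); T=P[abs(P[:,2]-54)<4]; r=cv2.minAreaRect(T[:,:2].astype(np.float32)); print(len(T),r,cv2.boxPoints(r).round(1).tolist())
F=P[(P[:,2]<44)&(P[:,2]>14)]; print(np.c_[F[:,0],F[:,1],F[:,2]][::max(1,len(F)//15)].round())
cv2.imwrite('pics/s3.png',cv2.resize(cv2.cvtColor(p['frame'][130:290,220:380],cv2.COLOR_RGB2BGR),None,fx=3.7,fy=3.7))
E
```

```text
[493.45633193 -26.62055394  36.17096619] [-11.53086543  -0.60778624   1.8176087 ]
545
295 ((700.0338134765625, -31.18758773803711), (103.12650299072266, 84.83357238769531), 84.51788330078125) [[652.9000244140625, -78.5], [737.2999877929688, -86.5999984741211], [747.2000122070312, 16.100000381469727], [662.7000122070312, 24.200000762939453]]
[[ 745. -102.   43.]
 [ 740.   17.   37.]
 [ 708.   19.   44.]
 [ 709.   19.   36.]
 [ 740.   18.   14.]
 [ 662.    1.   44.]
 [ 683.   19.   36.]
 [ 660.  -12.   37.]
 [ 661.   13.   41.]
 [ 687.   21.   28.]
 [ 661.   -9.   31.]
 [ 666.    7.   30.]
 [ 667.   17.   29.]
 [ 672.   22.   24.]
 [ 660.  -16.   18.]
 [ 663.   -9.   15.]
 [ 661.   14.   16.]]
```

View pics/s3.png

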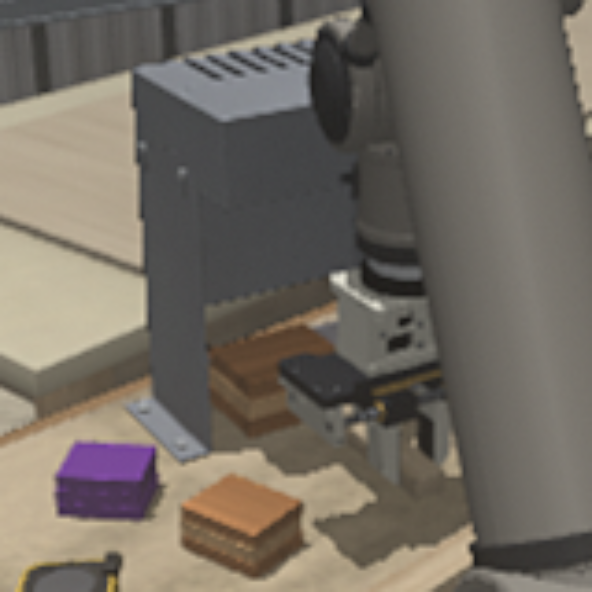

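```bash
cat > kin.py <<'E'
from h import *
from scipy.optimize import least_squares
S=[([-1.36196447,.342718,1.525026,0,1.275423],[182.3286,-491.8737,226.044]),([-.738331,.734489,1.02716,0,1.380053],[571.371,-416.8,162.843]),([-.253626,.313596,2.04539,0,.781881],[397.7228,-24.2318,84.3775])]
o=readout.get_obs(); S.append((list(o['joint_positions'][:5]),list(o['tool_pos']))); print(o['joint_positions'])
def fk(x,q):
    L1,L2,b,r0,lt,lat,h=x; a=q[1]+q[2]; t=a+q[4]
    r=L1*np.sin(q[1])+L2*np.sin(a+b)+r0+lt*np.sin(t)
    z=h+L1*np.cos(q[1])+L2*np.cos(a+b)+lt*np.cos(t)
    c,s=np.cos(q[0]),np.sin(q[0])
    return np.array([c*r-s*lat,s*r+c*lat,z])
def res(x): return np.concatenate([fk(x,q)-p for q,p in S]+[[(x[3])*.02,(x[6]-x[4]+160)*0,(x[4]-270)*.01]])
f=least_squares(res,[450,360,0,0,270,76,150]); X=f.x
E
python3 - <<'E'
from kin import *
print(X.round(2),f.fun.round(2))
O=np.array([693,-45.1,0]); yaw=-.034
R=Ro.from_euler('z',yaw)
for lt in (200,250,300,350):
  x=X.copy(); x[6]+=lt-x[4]; x[4]=lt
  for P in (170,120,100):
    for tilt in (30,):
      for back in (-32,-24,0,20,50):
        d=np.array([np.cos(np.radians(30)),0,.5]); tz=np.array([.5,0,-.866])
        tip=np.array([-45,0,235])-back*d; t=O+R.apply(tip-P*d+4.8*tz)
        g=least_squares(lambda q:np.r_[fk(x,[q[0],q[1],q[2],0,q[3]])-t,1000*(q[1]+q[2]+q[3]-np.radians(150))],[-.2,.3,2,.5])
        q=g.x; print(lt,P,back,t.round(),q.round(2),round(g.cost,2))
E
```

```text
[-2.08748306e-01  5.35943982e-01  1.83128359e+00 -7.91522643e-04
  7.82075427e-01  1.39716824e+00]
[5.0592e+02 3.8255e+02 1.2000e-01 1.0000e-01 2.8122e+02 7.6310e+01
 1.8652e+02] [-0.06 -0.08 -0.03 -0.03  0.05  0.02 -0.13  0.01 -0.01  0.14  0.06  0.02
  0.    0.    0.11]
200 170 -32 [531. -40. 162.] [-0.22  0.29  1.9   0.44] 0.0
200 170 -24 [524. -39. 158.] [-0.22  0.28  1.92  0.42] 0.0
200 170 0 [503. -39. 146.] [-0.23  0.26  1.98  0.37] 0.0
200 170 20 [486. -38. 136.] [-0.24  0.25  2.04  0.33] 0.0
200 170 50 [460. -37. 121.] [-0.25  0.24  2.12  0.26] 0.0
200 120 -32 [574. -41. 187.] [-0.2   0.32  1.75  0.54] 0.0
200 120 -24 [567. -41. 183.] [-0.21  0.32  1.78  0.52] 0.0
200 120 0 [547. -40. 171.] [-0.21  0.3   1.84  0.48] 0.0
200 120 20 [529. -40. 161.] [-0.22  0.28  1.9   0.43] 0.0
200 120 50 [503. -39. 146.] [-0.23  0.26  1.98  0.37] 0.0
200 100 -32 [592. -42. 197.] [-0.2   0.34  1.69  0.58] 0.0
200 100 -24 [585. -41. 193.] [-0.2   0.33  1.72  0.57] 0.0
200 100 0 [564. -41. 181.] [-0.21  0.31  1.79  0.52] 0.0
200 100 20 [547. -40. 171.] [-0.21  0.3   1.84  0.48] 0.0
200 100 50 [5
[... 1963 characters left out ...]
.0
350 170 20 [486. -38. 136.] [-0.24  0.18  2.24  0.2 ] 0.0
350 170 50 [460. -37. 121.] [-0.25  0.17  2.32  0.13] 0.0
350 120 -32 [574. -41. 187.] [-0.2   0.23  1.96  0.43] 0.0
350 120 -24 [567. -41. 183.] [-0.21  0.22  1.99  0.41] 0.0
350 120 0 [547. -40. 171.] [-0.21  0.21  2.05  0.36] 0.0
350 120 20 [529. -40. 161.] [-0.22  0.19  2.1   0.32] 0.0
350 120 50 [503. -39. 146.] [-0.23  0.18  2.18  0.25] 0.0
350 100 -32 [592. -42. 197.] [-0.2   0.24  1.91  0.47] 0.0
350 100 -24 [585. -41. 193.] [-0.2   0.23  1.93  0.45] 0.0
350 100 0 [564. -41. 181.] [-0.21  0.22  2.    0.4 ] 0.0
350 100 20 [547. -40. 171.] [-0.21  0.21  2.05  0.36] 0.0
350 100 50 [521. -39. 156.] [-0.22  0.19  2.13  0.3 ] 0.0
```

Request:
{"name": "step_arm", "arguments": {"series": "1 -0.1 0 0 0 0 0;1 -0.35 0 0 0 0 0;1 -0.62 0 0 0 0 0;1 -0.62 0.14 -0.2 0 0 0;1 -0.62 0.14 -0.6 0 0 0;1 -0.62 0.14 -1 0 0 0;1 -0.62 0.14 -1 0 0 0"}}

```text
time: 13.95
tool_pos: [450.0, -37.4, 121.0]
tcp_rot: [3.14, -0.01, -0.035]
contact_force: [0.4, 0.9, -0.9]
grip_width: 27.6
finger_force: 30.0
```

Request:
{"name": "step_arm", "arguments": {"series": "1 0 0 -0.4 0 0 0;1 0 0 -0.8 0 0 0;1 0 0 -0.98 0 0 0;1 0 0 -0.98 0 0 0;1 0 0 -0.98 0 0 0"}}

```text
time: 14.45
tool_pos: [446.7, -36.5, 194.7]
tcp_rot: [3.142, 0.0, -0.035]
contact_force: [0.7, -0.4, -1.3]
grip_width: 27.6
finger_force: 30.0
```

```bash
python3 - <<'E'
from h import *
o=readout.get_obs(); print(o['tool_pos'],o['tcp_rot'],o['joint_positions'],o['contact_force'])
p=vision.capture('wrist'); save(p,'w4')
Rt=Ro.from_euler('xyz',o['tcp_rot']).as_matrix(); Q=(cloud(p,o)-o['tool_pos'])@Rt   # tool coords
m=(abs(Q[...,2]+14)<4)&(abs(Q[...,1])<18)
P=Q[m]; F=P[(P[:,0]>45)]; T=P[P[:,0]<-10]
print(len(F),np.polyfit(F[:,0],F[:,2],1), F[:,2].mean(), np.percentile(F[:,1],[1,99]), F[:,0].min(),F[:,0].max())
for a in (50,70,90,105):
    B=F[abs(F[:,0]-a)<6]; print(a,len(B),np.percentile(B[:,1],[1,99]) if len(B) else 0)
print(T[:,0].min() if len(T) else 0)
p=vision.capture('top'); C=cloud(p); Z=C[...,2]; u=np.arange(640)[None]; v=np.arange(400)[:,None]
m=(abs(Z-308)<8)&(u<380)&(u>240)&(v<215); m=cv2.morphologyEx(m.astype(np.uint8),cv2.MORPH_OPEN,np.ones((3,3)))
P=C[m>0]; r=cv2.minAreaRect(P[:,:2].astype(np.float32)); print(r,cv2.boxPoints(r).round().tolist())
for n,q in (('front',0),):
    # side edges by row: lateral extents at given x
    for x in np.arange(620,765,20):
        s=P[abs(P[:,0]-x)<4]; print(x,np.percentile(s[:,1],[0.5,99.5]).round(1))
E
```

```text
[446.70435239 -36.51892007 194.68984287] [ 3.14158853e+00  1.79717561e-04 -3.47731296e-02] [-2.52837751e-01  2.33849972e-01  1.77322300e+00 -4.73355188e-05
  1.13469426e+00  1.35275170e+00] [ 0.69741838 -0.37234212 -1.3254413 ]
11279 [ 8.79484537e-04 -1.45799127e+01] -14.507874054967457 [-13.60697928  13.66903003] 45.009396668480726 115.15411232727733
50 1548 [-13.34147439  14.01648096]
70 1863 [-13.57560627  13.91391475]
90 2003 [-13.60588431  13.54632417]
105 2188 [-13.70482759  13.41067741]
-30.382610723865024
((689.4263305664062, -45.23107147216797), (213.9747314453125, 169.50894165039062), 88.15180969238281) [[601.0, -149.0], [771.0, -155.0], [778.0, 59.0], [608.0, 64.0]]
620 [-149.    61.5]
640 [-149.    62.1]
660 [-149.    59.9]
680 [-151.5   60.7]
700 [-151.4   58.8]
720 [-151.4   59.9]
740 [-150.4   57.8]
760 [-153.9   58.5]
```

Request:
{"name": "step_arm", "arguments": {"series": "1 0.14 0 0.15 0 0.02 0;1 0.27 0.005 0.3 0 0.04 0;1 0.4 0.005 0.44 0 0.061 0;1 0.4 0.005 0.44 0 0.061 0;1 0.4 0.005 0.44 0 0.061 0;1 0.4 0.005 0.44 0 0.061 0"}}

```text
time: 15.15
tool_pos: [480.1, -38.3, 161.1]
tcp_rot: [3.141, -0.382, -0.034]
contact_force: [-0.0, 0.1, 0.4]
grip_width: 27.9
finger_force: 30.0
```

```bash
cat > tip.py <<'E'
from h import *
o=readout.get_obs(); Rt=Ro.from_euler('xyz',o['tcp_rot']).as_matrix()
L=Ro.from_euler('z',-.034).as_matrix()
w=lambda v:(L.T@(o['tool_pos']+Rt@np.array(v)-[693,-45.5,0])).round(1)
print('tip lamp',w([170,0,-5]),'tcp',w([0,0,0]),'dir',(L.T@Rt[:,0]).round(3),'y',(L.T@Rt[:,1]).round(3),'q',o['joint_positions'].round(3),'F',o['contact_force'].round(1),o['tool_pos'])
d=np.array([.866,0,.5]);n=np.array([-.5,0,.866]);a=np.array(w([170,0,-5]))-[-45,0,235]; print('along',a@d,'normal',a@n)
E
python3 tip.py; python3 - <<'E'
from h import *
p=vision.capture('scene'); cv2.imwrite('pics/s4.png',cv2.resize(cv2.cvtColor(p['frame'][140:290,220:380],cv2.COLOR_RGB2BGR),None,fx=4,fy=4,interpolation=cv2.INTER_CUBIC))
E
```

```text
tip lamp [-5.720e+01 -2.000e-01  2.292e+02] tcp [-2.131e+02 -1.000e-01  1.611e+02] dir [ 0.928 -0.     0.373] y [-0. -1.  0.] q [-0.306  0.16   2.06   0.19   0.56   1.156] F [-0.   0.1  0.4] [480.05932076 -38.34850345 161.10287436]
along -13.465200000000008 normal 1.0771999999999917
```

View pics/s4.png

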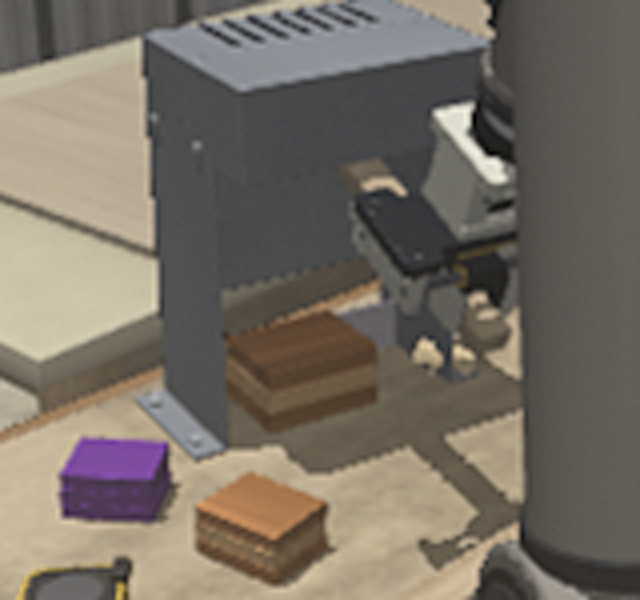

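Request:
{"name": "step_arm", "arguments": {"series": "1 0.02 0 0.15 0 0.0115 0;1 0.038 0 0.31 0 0.0228 0;1 0.038 0 0.31 0 0.0228 0;1 0.038 0 0.31 0 0.0228 0;1 0.038 0 0.31 0 0.0228 0"}}

```text
time: 15.7
tool_pos: [492.2, -38.6, 139.4]
tcp_rot: [3.141, -0.527, -0.034]
contact_force: [-0.3, 0.1, -0.2]
grip_width: 27.6
finger_force: 30.0
```

```bash
python3 tip.py
```

```text
tip lamp [-5.660e+01  1.000e-01  2.293e+02] tcp [-201.     0.   139.4] dir [0.864 0.    0.503] y [-0. -1.  0.] q [-0.33   0.189  2.186  0.526  0.297  0.806] F [-0.3  0.1 -0.2] [492.15025666 -38.63066667 139.44747928]
along -12.895599999999995 normal 0.8638000000000106
```

Request:
{"name": "step_arm", "arguments": {"series": "1 0.05 0 0.01 0 0 0;1 0.12 0 0.01 0 0 0;1 0.19 0 0.01 0 0 0;1 0.26 0 0.01 0 0 0;1 0.32 0 0.01 0 0 0;1 0.38 0 0.01 0 0 0;1 0.38 0 0.01 0 0 0"}}

```text
time: 16.4
tool_pos: [518.4, -39.6, 153.5]
tcp_rot: [3.141, -0.527, -0.034]
contact_force: [-0.5, -0.0, -0.9]
grip_width: 27.7
finger_force: 30.0
```

Request:
{"name": "step_arm", "arguments": {"series": "1 0.03 0 0 0 0 0;1 0.06 0 0 0 0 0;1 0.09 0 0 0 0 0;1 0.11 0 0 0 0 0;1 0.11 0 0 0 0 0"}}

```text
time: 16.9
tool_pos: [524.9, -39.6, 157.1]
tcp_rot: [-3.141, -0.525, -0.035]
contact_force: [-1.2, -0.7, -1.6]
grip_width: 28.1
finger_force: 30.0
```

```bash
python3 tip.py
```

```text
tip lamp [-2.360e+01  1.000e-01  2.467e+02] tcp [-168.2    0.2  157.1] dir [ 0.865 -0.001  0.502] y [-0.001 -1.    -0.   ] q [-0.303  0.209  2.084  0.384  0.363  0.976] F [-1.2 -0.7 -1.6] [524.90780661 -39.58450213 157.09273561]
along 24.382399999999993 normal -0.5678000000000092
```

Inside the shroud, at the switch's face and pressing lightly; push on until the hard end.

Request:
{"name": "step_arm", "arguments": {"series": "1 0.03 0 0 0 0 0;1 0.05 0 0 0 0 0;1 0.05 0 0 0 0 0;1 0.05 0 0 0 0 0"}}

```text
time: 17.3
tool_pos: [528.6, -39.8, 159.4]
tcp_rot: [3.142, -0.526, -0.035]
contact_force: [-2.6, -0.0, -1.6]
grip_width: 27.8
finger_force: 30.0
```

Request:
{"name": "step_arm", "arguments": {"series": "1 0.03 0 0 0 0 0;1 0.05 0 0 0 0 0;1 0.05 0 0 0 0 0;1 0.05 0 0 0 0 0"}}

```text
time: 17.7
tool_pos: [531.6, -39.7, 161.0]
tcp_rot: [-3.141, -0.525, -0.035]
contact_force: [-4.8, -0.8, -3.3]
grip_width: 27.3
finger_force: 30.0
```

Request:
{"name": "step_arm", "arguments": {"series": "1 0.02 0 0 0 0 0;1 0.03 0 0 0 0 0;1 0.03 0 0 0 0 0;1 0.03 0 0 0 0 0"}}

```text
time: 18.1
tool_pos: [531.9, -39.2, 160.6]
tcp_rot: [-3.14, -0.521, -0.035]
contact_force: [-9.3, -1.4, -5.9]
grip_width: 27.6
finger_force: 30.0
```

```bash
python3 tip.py
```

```text
tip lamp [-16.3   0.6 249.5] tcp [-161.3    0.8  160.6] dir [ 0.868 -0.001  0.497] y [-0.    -1.    -0.002] q [-0.297  0.215  2.059  0.355  0.384  1.012] F [-9.3 -1.4 -5.9] [531.85724289 -39.24057268 160.63440656]
along 32.1042 normal -1.7929999999999997
```

Request:
{"name": "step_arm", "arguments": {"series": "1 -0.1 0 0 0 0 0;1 -0.3 0 0 0 0 0;1 -0.5 0 0 0 0 0;1 -0.63 0 0 0 0 0;1 -0.63 0 0 0 0 0;1 -0.63 0 0 0 0 0"}}

```text
time: 18.7
tool_pos: [492.0, -39.1, 138.4]
tcp_rot: [3.14, -0.529, -0.035]
contact_force: [-0.3, -0.8, 0.1]
grip_width: 27.4
finger_force: 30.0
```

Request:
{"name": "step_arm", "arguments": {"series": "1 -0.1 0 -0.1 0 -0.02 0;1 -0.21 0 -0.2 0 -0.042 0;1 -0.32 0 -0.3 0 -0.063 0;1 -0.42 0 -0.39 0 -0.0836 0;1 -0.42 0 -0.39 0 -0.0836 0;1 -0.42 0 -0.39 0 -0.0836 0;1 -0.42 0 -0.39 0 -0.0836 0"}}

```text
time: 19.4
tool_pos: [445.7, -36.8, 147.1]
tcp_rot: [-3.142, -0.004, -0.035]
contact_force: [-0.0, 0.1, -0.7]
grip_width: 27.8
finger_force: 30.0
```

```bash
python3 tip.py
```

```text
tip lamp [-77.4   0.2 152.7] tcp [-247.4    0.3  147.1] dir [ 1.    -0.001  0.004] y [-0.001 -1.    -0.   ] q [-2.550e-01  2.890e-01  1.848e+00  1.000e-03  1.001e+00  1.350e+00] F [-0.   0.1 -0.7] [445.74571114 -36.77517145 147.06262677]
along -69.20840000000001 normal -55.0718
```

Request:
{"name": "step_arm", "arguments": {"series": "1 0.25 0 0.4 0 0 0;1 0.25 0 0.9 0 0 0;1 0.25 0 0.9 0 0 0"}}

```text
time: 19.7
tool_pos: [462.5, -36.9, 71.8]
tcp_rot: [-3.14, 0.006, -0.035]
contact_force: [0.6, 1.0, -0.0]
grip_width: 27.7
finger_force: 30.0
```

Request:
{"name": "step_arm", "arguments": {"series": "1 0 0 0.3 0 0 0;1 0 0 0.6 0 0 0;1 0 0 0.8 0 0 0;1 0 0 0.88 0 0 0;1 0 0 0.88 0 0 0;1 0 0 0.88 0 0 0"}}

```text
time: 20.3
tool_pos: [466.8, -37.9, 6.3]
tcp_rot: [3.141, -0.003, -0.035]
contact_force: [-0.6, -0.0, -0.9]
grip_width: 27.6
finger_force: 30.0
```

Just above the bench; lower 1.5 mm, release half open, then rise.

Request:
{"name": "step_arm", "arguments": {"series": "1 0 0 0.02 0 0 0;1 0 0 0.02 0 0 0;0 0 0 0.02 0 0 0;0 0 0 0.02 0 0 0;0 0 0 0.02 0 0 0;0 0 0 0.02 0 0 0;0 0 0 0.02 0 0 0;0 0 0 0.02 0 0 0;0 0 0 -0.2 0 0 0;0 0 0 -0.6 0 0 0;0 0 0 -1 0 0 0;0 0 0 -1 0 0 0"}}

```text
time: 21.5
tool_pos: [468.5, -38.2, 88.6]
tcp_rot: [3.14, -0.009, -0.035]
contact_force: [-0.8, 0.1, -0.3]
grip_width: 45.6
finger_force: 0.0
```

Request:
{"name": "step_arm", "arguments": {"series": "0 -0.4 0 -0.4 0 0 0;0 -0.4 0 -0.8 0 0 0;0 -0.4 0 -0.8 0 0 0;0 -0.4 0 -0.8 0 0 0;0 -0.4 0 -0.8 0 0 0"}}

```text
time: 22.0
tool_pos: [433.5, -36.4, 147.9]
tcp_rot: [-3.141, 0.001, -0.035]
contact_force: [-0.6, 0.0, 0.3]
grip_width: 45.8
finger_force: 0.0
```

```bash
python3 - <<'E'
from h import *
o=readout.get_obs(); p=vision.capture('wrist'); save(p,'w5'); C=cloud(p,o)
print(o['tool_pos'],o['grip_width'])
for z,h,nm in ((18,4,'stick'),(54,4,'block')):
  m=(abs(C[...,2]-z)<h)
  n,l,s,c=cv2.connectedComponentsWithStats(m.astype(np.uint8))
  for i in range(1,n):
    if s[i,4]>1000:
        P=C[l==i]; r=cv2.minAreaRect(P[:,:2].astype(np.float32)); print(nm,s[i],np.round(r[0],1),np.round(r[1],1),round(r[2],1),np.median(P[:,2]).round(1))
p=vision.capture('top'); save(p,'t5'); C=cloud(p)
q=C[205:260,190:240]; q=q[abs(q[...,2]-40)<9]; print('tape',cv2.minAreaRect(q[:,:2].astype(np.float32)))
E
```

```text
[433.48794788 -36.40353803 147.92753464] 45.77213072929166
stick [ 299    0   35  190 6200] [514.7 -39.8] [ 28.2 155.5] 88.3 18.8
stick [ 194  127  446  111 1085] [ 438.9 -123. ] [  1.7 421.8] 12.7 18.0
tape ((505.5310974121094, 255.57472229003906), (69.16778564453125, 66.78910827636719), 55.6149787902832)
```

View pics/w5.png

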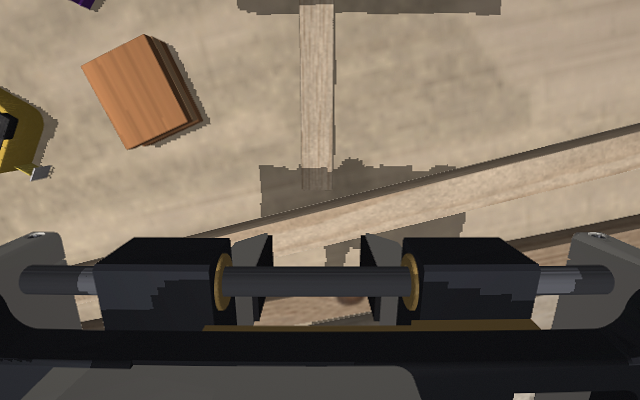

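The stick lies flat on the bench (column ~317, rows 0–190), and the tape has not moved.

```bash
python3 -c "
from plant import order; print(order.close_job())"
```

```text
the job is handed in; nothing more can be done
None
```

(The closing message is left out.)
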